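# Add the pin to the order that has the gear

## Robot

A 6-joint arm with a two-finger parallel gripper is mounted at the origin on a cart in front of the work surface, level with it; the furniture and walls round the work are solid. World frame = base frame: x ahead of the robot, y to its left, z up, the work surface at z = 0. Lengths are in mm, angles in rad, forces in N, time in s.
With the tool pointing down it reaches from about 375 to 925 mm from the base axis. Payload 5.7 kg.
Tool frame: the origin (TCP) lies between the finger pads; the fingertips stand 25 mm ahead of it and the grasp point (between the pads) lies 6 mm ahead of it (ctrl.nose_length is the z of the fingertips in the tool frame, in mm); z points along the fingers, y is the line along which they close (so a half turn about z gives the same grasp; the last joint's range is limited). The gripper opens to 85 mm and grips with 20 to 120 N. Pads are 22 mm wide; open, the fingers measure 114 mm over their backs; the gripper's body (76 mm by 85 mm) begins 54 mm behind the grasp point. The pads swing forward as they close: fully open they stand 13 mm farther back than shut.
Start: joints at [1.196, 0.359, 1.51, -0, 1.272, -0.115], TCP at [154.127, 579.837, 256.267] pointing down, gripper open.
Joint ranges: [-2.97, 2.97], [-1.01, 2.36], [0.21, 2.38], [-0.96, 4.11], [0.2, 2.71], [-2.98, 2.98]. Speed limits (rad/s): [2.39, 2.39, 3.14, 3.14, 3.14, 3.14].

## Interface

Orientations are given as a rotation vector (axis times angle).
In Python, from cell import ctrl gives the robot as it stands.
- The arm moves only by the shell command python3 -m inch 'ROWS' [FORCE]. ROWS is text: rows parted by semicolons, each of 5 numbers parted by spaces: the shift along the world's x, y, z in m, then the turn about the world's z in rad, then the finger opening in m, from 0 to 0.0854. A call has 1 to 10 rows; each row shifts and turns the commanded pose from where the row before left it; what a row does not reach is not made up. A row lasts 1/8 s, in which the tool goes at most 62.5 mm and 10.7 degrees, less where a joint would pass 70% of its speed; a pose out of reach is approached as far as the arm can. A call with a gripper value outside its range is refused whole. The fingers move at their own pace and stop on an object; FORCE is the grip in N (left out, the last holds). Time passes only in rows, so rows that do not move let the fingers close. It gives the time, the measured TCP pose, the force, the opening and the grip force at its end, in the units of the state.
- ctrl.read_state(): the state, without advancing time (a new reading comes with each control period).
- ctrl.camera(name): name is "scene" or "top" or "wrist"; returns the picture (400x640x3 uint8, blue, green, red); there is no depth.
- ctrl.camera_model(name): a dict with "mtx" (3x3 intrinsics, pixels), "dist_coeffs" ([k1, k2, p1, p2, k3] as OpenCV has them; the pictures are not rectified), "rvec" (rotation vector, rad) and "tvec" (3), from world to camera coordinates, as OpenCV has them. Camera axes: x right, y down, z forward; pixel columns grow to the right and rows downward; lengths in mm; the calibration is good to about 2 mm. A picture is of the moment at which its call begins: read the wrist's pose just before it. camera_model takes no time and is no camera call; for the wrist camera it gives the pose at the moment of the call.
- ctrl.finish_job(): hands the job in; it is judged then, once.
The state is a dict: "time": time; "qpos": joint angles; "qvel": joint speeds; "joint_torque": joint torques, N m; "tool_pos": TCP position; "orientation": TCP orientation; "ft_force": force on the tool from outside, world axes, zero at the start; "ft_torque": the same for the moment, N m; "opening": finger opening in mm; "finger_force": force on a finger pad.
Only numpy, scipy, OpenCV 4.12 (cv2) and the standard library are available. Lean on these libraries where they do the work, as an engineer would, in place of code of your own. Each camera call takes 0.05 s, during which the arm holds its last target. There are 200 camera calls.

## Task

Two orders are being packed in the two cardboard trays: one tray already has a toothed gear in it, the other a flanged hub. Lay the loose plain steel pin flat on the floor of the empty compartment of the tray that has the gear: lower it in before letting go instead of dropping it, and leave the gear where it lies.

Things in the scene. Friction and masses are not known exactly. Their poses are not given: they have to be found in the camera images.
- pin: a plain ground steel pin lying on the bench, nearer the robot than the trays: 90 mm long along its own y, 20 mm wide (x) and 20 mm high (z), with a fine groove near one end; it does not roll; 0.15 to 0.3 kg. Origin: centre of its underside (its middle is 10 mm above), z up. A bolt with a hexagonal head lies off to the right and is not it.
- gear: a steel spur gear with 20 teeth, 64 mm across and 21 mm high, lying flat in one compartment of one of the trays (either tray_a or tray_b, different each time); the other tray holds a round flanged hub 70 mm across, 35 mm high. Origin: centre of the underside, z up.
- tray_a: fixed shallow open cardboard tray, one of two alike, left or right; outside 130 (x) x 235 (y) x 25 mm high, walls and floor 5 mm thick. A divider 5 mm wide, 23 mm high, at y = 0 makes two compartments 120 (x) x 110 (y) mm. Origin: centre of underside, z up. The -y compartment is taken (gear or hub); the empty one is centred 57.5 mm along +y.
- tray_b: fixed shallow open cardboard tray, one of two alike, left or right; outside 130 (x) x 235 (y) x 25 mm high, walls and floor 5 mm thick. A divider 5 mm wide, 23 mm high, at y = 0 makes two compartments 120 (x) x 110 (y) mm. Origin: centre of underside, z up. The -y compartment is taken (gear or hub); the empty one is centred 57.5 mm along +y.
There are look-alikes about, which are no part of the job. What is shaped like the pin but green is not meant. What is shaped like the gear but red is not meant.

How it is judged:
By the outcome, as a careful person would: the job done as asked, in the order asked, and still so for the second after the job is handed in, with the robot touching nothing.
It also fails if it takes over 32 s, if anything falls off the work surface, if the arm or the gripper's body presses on something with over 40 N, if the wrist force passes 120 N, or if a joint passes its speed limit or range.

## Working session

There is one attempt and no reset: what is moved stays moved. The work goes in short steps, Python scripts to look and compute and a shell command to move; the robot and the scene stay as the last step left them, time stands still between calls to the robot, and variables do not carry over. Pictures are saved under pics/ and viewed, at most 10 in all, crops included, and the job is handed in when it is done.

```bash
mkdir -p pics; ls; cat > h.py <<'E'
import numpy as np, cv2
from cell import ctrl
def ray(m,p):
    K=np.array(m["mtx"],float);d=np.array(m["dist_coeffs"],float)
    n=cv2.undistortPoints(np.array([[p]],float),K,d)[0,0]
    R=cv2.Rodrigues(np.array(m["rvec"],float))[0];t=np.array(m["tvec"],float).ravel()
    return -R.T@t, R.T@np.array([n[0],n[1],1.])
def atz(m,p,z):
    c,v=ray(m,p); return c+v*(z-c[2])/v[2]
def tri(obs):
    A=np.zeros((3,3));b=np.zeros(3)
    for m,p in obs:
        c,v=ray(m,p);v=v/np.linalg.norm(v);P=np.eye(3)-np.outer(v,v);A+=P;b+=P@c
    return np.linalg.solve(A,b)
E
python3 - <<'E'
from h import *
for n in("top","scene"): cv2.imwrite(f"pics/{n}.png",ctrl.camera(n))
print(ctrl.read_state()["orientation"],ctrl.nose_length)
E
```

```text
pics
[-4.06926155e-01 -3.11472339e+00  2.58741150e-03] 25.0
```

View pics/top.png

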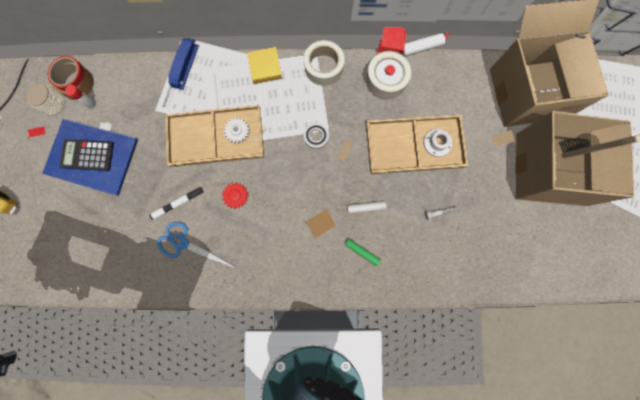

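View pics/scene.png

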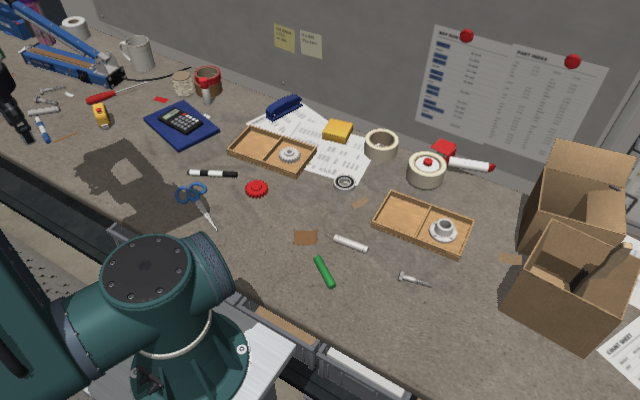

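The top view shows these candidates:
- **Pin:** steel at (367,207), green look-alike at (363,252), bolt at (440,212), striped marker at (177,203). The bare steel one at (367,207) fits.
- **Gear:** steel in the left tray at (236,130); the red one at (235,195) is loose on the bench. The hub is in the right tray at (438,142).

I'll confirm with one enlarged composite crop.

```bash
python3 - <<'E'
from h import *
t=cv2.imread("pics/top.png");s=cv2.imread("pics/scene.png")
def c(i,x,y,w,h,f): return cv2.resize(i[y:y+h,x:x+w],(400,300),interpolation=cv2.INTER_CUBIC)
a=np.hstack([c(t,160,92,112,84,0),c(t,340,190,60,45,0)])
b=np.hstack([c(s,220,110,100,75,0),c(s,320,222,60,45,0)])
cv2.imwrite("pics/crop1.png",np.vstack([a,b]))
m=ctrl.camera_model("top");ms=ctrl.camera_model("scene")
for p in[(349,209),(385,206),(367,207)]: print(atz(m,p,20).round(1))
print(tri([(m,(367,207)),(ms,(350,243))]).round(1))
for p in[(167,114),(261,107),(264,157),(169,165)]: print(atz(m,p,25).round(1))
E
```

```text
[430.8 -86.9  20. ]
[ 437.4 -172.5   20. ]
[ 435.3 -129.7   20. ]
[ 435.3 -129.6   13.8]
[669.2 359.9  25. ]
[683.8 125.4  25. ]
[557.  115.6  25. ]
[539.4 346.8  25. ]
```

View pics/crop1.png

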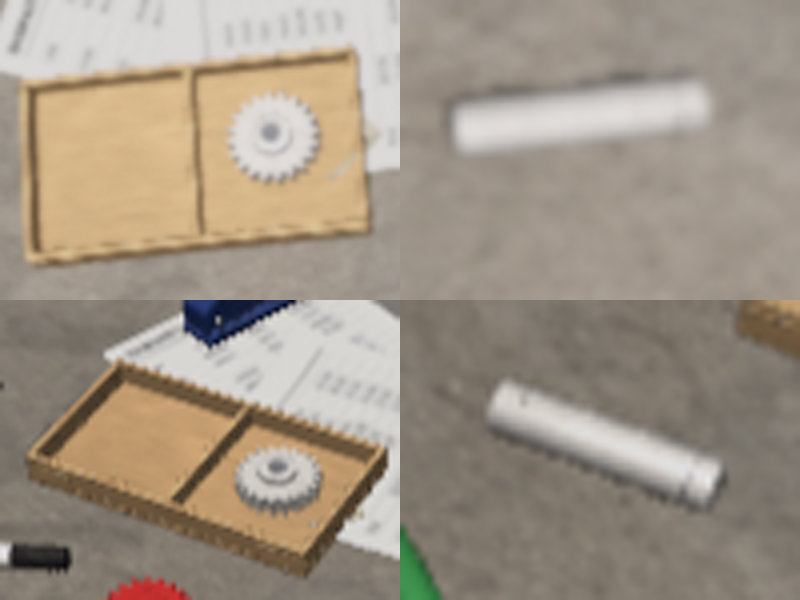

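The crop confirms it: the steel pin with a groove near one end, and the steel toothed gear in the left tray (right-hand compartment), with the left compartment empty. Next I triangulate the key points.

```bash
python3 - <<'E'
from h import *
m=ctrl.camera_model("top");s=ctrl.camera_model("scene")
P={"pinL":((348.2,209),(334,236.3)),"pinR":((386.5,205.7),(367.7,249.5)),
"farL":((166.2,115.2),(249.5,125.5)),"farR":((258.8,105.4),(316.8,148)),"nearR":((263.6,156.4),(296.8,178)),"nearL":((167.8,165.6),(227.5,148.8))}
for k,(a,b) in P.items(): print(k,tri([(m,a),(s,b)]).round(1), atz(m,a,12 if "pin" in k else 25).round(1))
for p in((213.2,111.6),(216,157.2)): print("div",atz(m,p,23).round(1))
E
```

```text
pinL [431.  -85.1  15.2] [431.7 -85.7  12. ]
pinR [ 438.3 -176.5   16.5] [ 439.  -177.5   12. ]
farL [667.2 363.2  21.7] [666.1 361.7  25. ]
farR [691.5 131.2  18. ] [688.  130.9  25. ]
nearR [564.5 118.8   3.9] [558.5 116.5  25. ]
nearL [538.5 347.2  27.1] [537.9 349.6  25. ]
div [674.2 244.3  23. ]
div [558.1 232.6  23. ]
```

```bash
python3 -m inch '0.04 -0.04 0 -0.12 0.06;0.045 -0.04 0 -0.12 0.06;0.045 -0.04 0 -0.12 0.06;0.04 -0.045 0 -0.12 0.06;0.04 -0.045 0 -0.12 0.06;0.03 -0.05 0 -0.12 0.06;0.02 -0.055 0 -0.12 0.06;0.01 -0.055 0 -0.12 0.06;0 -0.055 0 -0.12 0.06;0 -0.055 0 -0.12 0.06'
```

```text
time: 1.35
tool_pos: [423.8, 98.1, 256.1]
orientation: [-2.099, -2.337, 0.0]
ft_force: [-0.1, -0.5, -0.7]
opening: 60.0
finger_force: 0.0
```

The pin measures 92 mm long with its centre near (435,-131), lying on the bench, and the tray sizes agree. I'm moving above the pin and looking from close by.

```bash
python3 -m inch '0.006 -0.055 -0.02 -0.03 0.06;0.005 -0.055 -0.03 0 0.06;0 -0.055 -0.03 0 0.06;0 -0.055 -0.03 0 0.06;0 -0.009 0 0 0.06;0 0 0 0 0.06' && python3 - <<'E'
from h import *
m=ctrl.camera_model("wrist");i=ctrl.camera("wrist");cv2.imwrite("pics/w1.png",i)
import pickle;pickle.dump(m,open("w1.pkl","wb"))
K=np.array(m["mtx"]);
for P in[(431,-85.1,20),(438.3,-176.5,20)]: print(cv2.projectPoints(np.array([P],float),np.array(m["rvec"],float),np.array(m["tvec"],float),K,np.array(m["dist_coeffs"],float))[0].ravel())
E
```

```text
time: 2.1
tool_pos: [434.9, -128.7, 146.5]
orientation: [-2.131, -2.307, 0.0]
ft_force: [0.9, 0.6, 0.8]
opening: 60.2
finger_force: 0.0
[317.60164303 146.77427109]
[317.69512838 244.18222594]
```

View pics/w1.png

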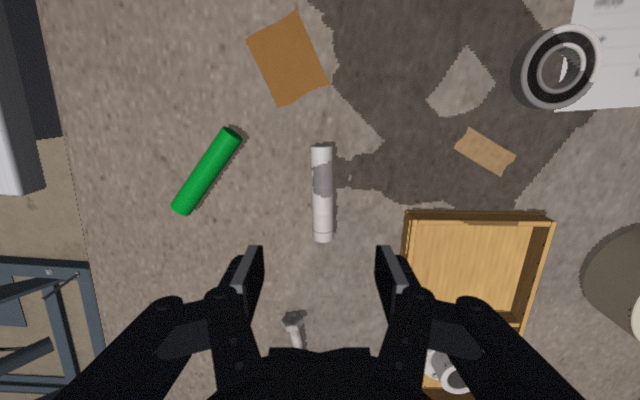

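The wrist view shows the pin from (321,145) to the grooved end at (323,242), close to the prediction. The right tray's near corner is at (405,212).

```bash
python3 - <<'E'
from h import *
import pickle;m=pickle.load(open("w1.pkl","rb"));t=ctrl.camera_model("top")
a=tri([(m,(321,145)),(t,(348.2,209))]);b=tri([(m,(323,242)),(t,(386.5,205.7))])
print(a,b,(a+b)/2)
a,b=atz(m,(321,145),15),atz(m,(323,242),15);print(a,b,(a+b)/2,np.degrees(np.arctan2(*(a-b)[[1,0]])),np.linalg.norm(a-b))
print(atz(m,(405,212),25))
E
```

```text
[434.02790338 -87.36394926  -7.44834088] [ 441.38978105 -178.11237376   10.76695072] [ 437.70884221 -132.73816151    1.65930492]
[433.82119356 -84.16211722  15.        ] [ 443.37860594 -176.43644211   15.        ] [ 438.59989975 -130.29927967   15.        ] 95.91338583270803 92.76796411407999
[ 512.80984318 -135.70605962   25.        ]
```

```bash
python3 -m inch '0.0025 -0.002 -0.03 0.015 0.05;0 0 -0.045 0 0.05;0 0 -0.03 0 0.05;0 0 -0.012 0 0.05;0 0 0 0 0.05;0 0 0 0 0.01;0 0 0 0 0.01;0 0 0 0 0.01;0 0 0 0 0.01;0 0 0 0 0.01' 50
```

```text
time: 3.4
tool_pos: [438.6, -130.9, 30.9]
orientation: [2.111, 2.323, 0.002]
ft_force: [-0.0, 2.5, 6.2]
opening: 18.5
finger_force: 49.2
```

The opening reads 18.5 mm with an upward push of 6 N, so the pads may sit high on the pin. I'm regripping about 4 mm lower.

```bash
python3 -m inch '0 0 0 0 0.035;0 0 0 0 0.035;0 0 -0.002 0 0.035;0 0 -0.002 0 0.035;0 0 0 0 0.035;0 0 0 0 0.01;0 0 0 0 0.01;0 0 0 0 0.01;0 0 0 0 0.01' 50
```

```text
time: 4.53
tool_pos: [437.7, -130.6, 25.7]
orientation: [2.112, 2.325, 0.0]
ft_force: [-0.2, 0.0, 1.5]
opening: 19.1
finger_force: 49.3
```

```bash
python3 -m inch '0 0 -0.00 0 0.01;0 0 0.03 0 0.01;0 0 0.05 0 0.01;0 0.03 0.05 0 0.01;0.01 0.05 0 0 0.01;0.02 0.05 0 0 0.01;0.02 0.05 0 0 0.01;0.02 0.05 0 0 0.01;0.02 0.05 0 0 0.01;0.02 0.05 0 0 0.01'; python3 -m inch '0.02 0.05 0 0 0.01;0.02 0.04 0 0 0.01;0.018 0.007 0 0 0.01;0 0 0 0 0.01;0 0 0 0 0.01' && python3 - <<'E'
from h import *
import pickle
m=ctrl.camera_model("wrist");i=ctrl.camera("wrist");cv2.imwrite("pics/w2.png",i);pickle.dump(m,open("w2.pkl","wb"))
E
```

```text
time: 5.78
tool_pos: [547.5, 201.0, 154.9]
orientation: [-2.112, -2.325, 0.002]
ft_force: [-0.3, -1.0, -1.6]
opening: 18.8
finger_force: 49.5
time: 6.4
tool_pos: [604.2, 295.5, 154.7]
orientation: [-2.112, -2.324, 0.004]
ft_force: [0.4, -0.1, -2.9]
opening: 19.1
finger_force: 49.4
```

View pics/w2.png

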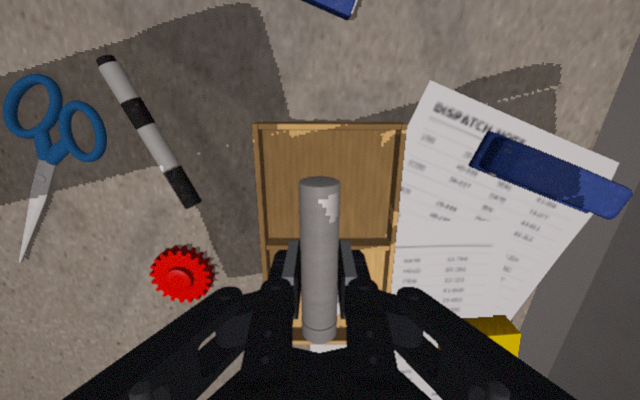

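The pin is held level, from about (320,182) to (320,335). The tray's +y end shows outer corners at (254,124) and (406,122), and the divider line is near row 242 from (263,244) to (394,240). Now an enlarged check.

```bash
python3 - <<'E'
from h import *
import pickle;m=pickle.load(open("w2.pkl","rb"))
i=cv2.imread("pics/w2.png")[105:265,235:425];cv2.imwrite("pics/crop2.png",cv2.resize(i,None,fx=3.5,fy=3.5,interpolation=cv2.INTER_CUBIC))
for p,z in[((254,124),25),((406,122),25),((263,244),23),((394,240),23)]: print(p,atz(m,p,z).round(1))
for c in[(320,182),(320,335)]: print(atz(m,c,139).round(1))
E
```

```text
(254, 124) [545. 352.  25.]
(406, 122) [670.2 365.8  25. ]
(263, 244) [555.9 239.8  23. ]
(394, 240) [680.6 256.3  23. ]
[601.1 340.3 139. ]
[610.1 248.5 139. ]
```

View pics/crop2.png

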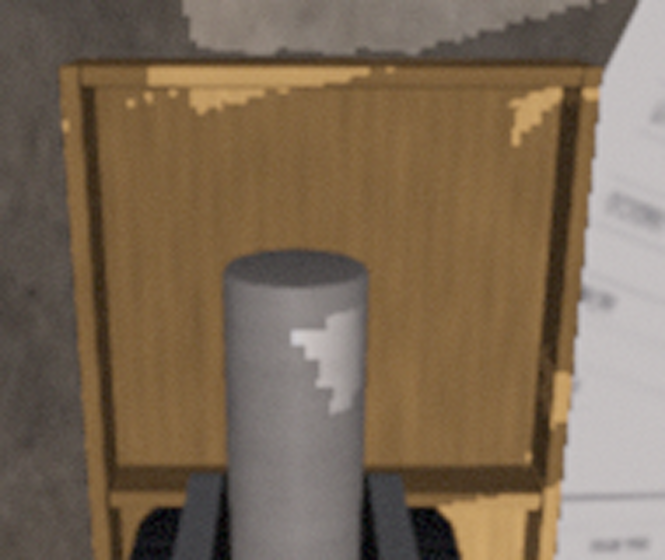

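```bash
python3 - <<'E'
from h import *
import pickle;m=pickle.load(open("w2.pkl","rb"))
q=[atz(m,p,z) for p,z in[((259.3,129.9),25),((401.3,129.3),25),((266.4,245),23),((391.6,243.6),23)]]
print(np.round(q,1),np.mean(q,0).round(1),np.linalg.norm(q[0]-q[1]),np.linalg.norm(q[0]-q[2]))
for d in(q[1]-q[0],q[3]-q[2],q[0]-q[2],q[1]-q[3]):print(np.degrees(np.arctan2(d[1],d[0])).round(1))
E
```

```text
[[549.5 347.6  25. ]
 [667.4 359.5  25. ]
 [559.2 239.   23. ]
 [679.  252.3  23. ]] [613.8 299.6  24. ] 118.53084034832894 109.03619720236054
5.8
6.3
95.1
96.2
```

The compartment measures 118.5 × 109 mm, which agrees with the given 120 × 110, and its centre is near (612,299). The yaw already matches, so I shift and lower.

```bash
python3 -m inch '0.007 0.0035 -0.03 0.005 0.01;0 0 -0.04 0 0.01;0 0 -0.03 0 0.01;0 0 -0.012 0 0.01;0 0 -0.004 0 0.01;0 0 0 0 0.01;0 0 0 0 0.01'
```

```text
time: 7.32
tool_pos: [613.5, 300.2, 41.0]
orientation: [2.106, 2.33, 0.003]
ft_force: [0.1, -0.4, -2.4]
opening: 19.1
finger_force: 49.5
```

```bash
python3 -m inch '0 0 -0.004 0 0.01;0 0 -0.003 0 0.01;0 0 -0.002 0 0.01;0 0 0 0 0.01'
```

```text
time: 7.82
tool_pos: [612.4, 299.9, 30.7]
orientation: [-2.106, -2.331, 0.001]
ft_force: [-0.8, -0.2, 1.7]
opening: 19.3
finger_force: 49.8
```

The force went from -2.4 to +1.7 N at z = 30.7, so the pin is resting on the floor. I'm releasing gently and backing straight up.

```bash
python3 -m inch '0 0 0 0 0.025;0 0 0 0 0.035;0 0 0 0 0.04;0 0 0 0 0.04;0 0 0.01 0 0.04;0 0 0.03 0 0.04;0 0 0.05 0 0.04;0 0 0.05 0 0.04;-0.04 0 0.02 0 0.04;-0.05 0 0 0 0.04' && python3 -m inch '-0.05 0 0 0 0.04;0 0 0 0 0.04;0 0 0 0 0.04' && python3 - <<'E'
from h import *
t=ctrl.camera("top");w=ctrl.camera("wrist")
a=cv2.resize(t[90:180,155:275],(400,300),interpolation=cv2.INTER_CUBIC);b=cv2.resize(w,(400,250))
b=cv2.copyMakeBorder(b,0,50,0,0,cv2.BORDER_CONSTANT)
cv2.imwrite("pics/end.png",np.hstack([a,b]))
E
```

```text
time: 9.07
tool_pos: [524.2, 300.6, 193.9]
orientation: [2.106, 2.328, 0.01]
ft_force: [-0.3, 0.1, 0.1]
opening: 40.2
finger_force: 0.0
time: 9.45
tool_pos: [473.5, 300.3, 191.6]
orientation: [2.105, 2.33, 0.003]
ft_force: [0.4, 0.8, 0.1]
opening: 39.9
finger_force: 0.0
```

View pics/end.png

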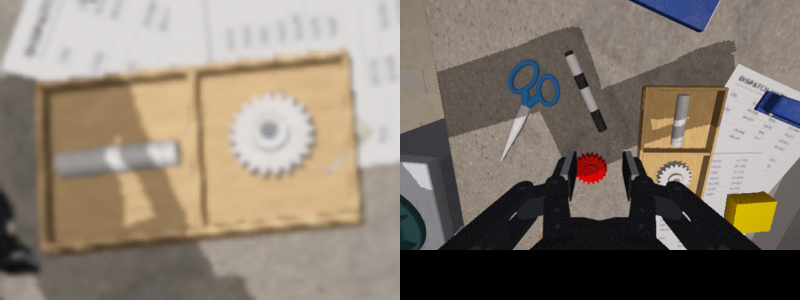

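The pin lies flat in the empty compartment, crop (55–180, 155), clear of the walls and the divider. The gear is unmoved at crop (270,133), and the gripper is well clear.

```bash
python3 -c "
from cell import ctrl
print(ctrl.finish_job())"
```

```text
the job is handed in; nothing more can be done
None
```

The steel pin lies flat on the floor of the empty compartment beside the gear, lowered in before release with the gear unmoved, and the job was handed in at about 9.6 s.

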